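Click the coffee grinder's grind wheel coarser to its mark, then start it

ROBOT

A 6-joint arm with a two-finger parallel gripper is mounted at the origin on a cart in front of the work surface, level with it; the furniture and walls round the work are solid. World frame = base frame: x ahead of the robot, y to its left, z up, the work surface at z = 0. Lengths are in m, angles in rad, forces in N, time in s.
With the tool pointing down it reaches from about 0.275 to 0.75 m from the base axis. Payload 10.2 kg.
Tool frame: the origin (TCP) lies midway between the tips of the shut fingers; the grasp point (between the pads) lies 19 mm behind it (env.hold_point_z is the distance from the TCP to the grasp point, in m); z points along the fingers, y is the line along which they close (so a half turn about z gives the same grasp; the last joint's range is limited). The gripper opens to 85 mm and grips with 20 to 120 N. Pads are 22 mm wide; open, the fingers measure 114 mm over their backs; the gripper's body (76 mm by 85 mm) begins 54 mm behind the grasp point. The pads swing forward as they close: fully open they stand 13 mm farther back than shut.
Start: joints at [-0.223, 0.313, 1.498, -0, 1.331, -0.223], TCP at [0.525, -0, 0.231] pointing down, gripper open.
Joint ranges: [-2.94, 2.94], [-0.97, 2.17], [0.19, 2.56], [-1.23, 4.37], [0.02, 3.11], [-2.88, 2.88]. Speed limits (rad/s): [2.39, 2.39, 3.01, 3.14, 3.14, 3.14].

INTERFACE

Orientations are given as a unit quaternion [x, y, z, w].
In Python, from bench import env, kinematics, monitor, eyes, job gives the robot as it stands. The module is installed in compiled form; this text tells all that it offers. Calls block until the motion is done:
- env.reach(position, orientation): joint-space move of the TCP to a pose.
- env.movel(position, velocity=0.15, frame=None, guard=None): straight line of the TCP; frame=None keeps the orientation; velocity is the mean speed in m/s. With guard (N) it stops when the force on the tool has changed by that much, and returns True; else False.
- env.set_joints(angles): joint-space move.
- env.release() and env.close_gripper(effort=None): open the fingers fully, or close them until they stop; effort is the grip in N (None keeps the last).
- env.hold(seconds).
- kinematics.ik(position, orientation): joint angles nearest the present ones, or None.
- monitor.sense(): the state.
- eyes.grab_frame(name): name is "scene" or "side" or "wrist"; returns a dict with "frame" (384x512x3 uint8, red, green, blue), "mtx" (3x3 intrinsics, pixels), "k1" (the pictures are not rectified: a ray, as slopes to the right and down, at radius r is drawn at 1 + k1 r^2 times it, then the intrinsics apply), "view" (4x4, takes a point from world to camera coordinates). Camera axes: x right, y down, z forward; pixel columns grow to the right and rows downward; lengths in m; the calibration is good to about 2 mm. A picture is of the moment at which its call begins. There is no depth.
A pose or a line that the arm cannot do raises env.MotionError and nothing moves.
- job.hand_in(): hands the job in; it is judged then, once.
The state is a dict: "clock": time; "joints": joint angles; "qvel": joint speeds; "joint_efforts": joint torques, N m; "position": TCP position; "ee_rot": TCP orientation; "contact_force": force on the tool from outside, world axes, zero at the start; "ft_torque": the same for the moment, N m; "finger_gap": opening from 0.0 (shut) to 1.0 (fully open); "gripper_force": force on a finger pad.
Only numpy, scipy, OpenCV 4.12 (cv2) and the standard library are available. Lean on these libraries where they do the work, as an engineer would, in place of code of your own. Each camera call takes 0.05 s, during which the arm holds its last target. There are 200 camera calls.

TASK

The coffee grinder is set too fine: with a fingertip, flick the ribbed thumbwheel on top of it away from the grinder's front, click by click, until its one unbroken rib with the white line has clicked into place at the top, between the two arrows, without running past it. Then take the finger off the wheel, press the round start button beside it fully down and let it come up again. Touch and push only: pick nothing up, and leave the small white dish under the spout and the other things where they stand.

Things in the scene. Friction and masses are not known exactly. Their poses are not given: they have to be found in the camera images.
- grinder: black electric coffee grinder with an aluminium deck, fixed on the worktop; base 220 (x) by 150 (y) mm. Origin under the middle of its base; +x runs from its front (nose with the spout) to its back, +y to its left, z up; offsets below are in this frame. Deck 152 high; the thumbwheel is on its left, the start button on its right. Behind them the hopper (99 across, centre at x +62) is 230 high
- wheel_axis (a point): centre of the thumbwheel, on its axle (along the grinder's y), fixed to the grinder, 26 under the deck: offset (-58, +28, 126). Wheel 26 wide: drum of radius 30 with 8 ribs 45 degrees apart, 5 thick, reaching radius 40. At rest one rib stands upright; the crests of its neighbours are 28 above the axle, 28 before and behind it. A surround on the deck, 89 by 40, reaches 29 above the axle
- wheel_crest (a point): highest point of the wheel, fixed to the grinder 40 above the axle: crest of the upright rib at rest. To flick: put the fingertip's end 5 to 9 below this height, in front of the upright rib (there it clears drum and neighbours), and move it level to the grinder's +x until its leading face is 20 to 40 past this point: one click, then it slips over the rib. Lift before going back
- grind_wheel (a joint): wheel angle, rad; grows as its top goes to the grinder's +x (coarser; dots on the deck grow that way). Clicks at multiples of 0.785; springs to the nearest in 0.5 s (rarely balances at the half step, where it turns over); 4 N at the crest. 0 = the marked rib (unbroken, white strip on its crest; the other 7 have a gap in the middle) is upright. Starts 2 to 4 clicks short
- start_top (a point): middle of the top of the start button: a round steel cap 26 mm across in a black collar 44 across and 12 high, on the deck to the right of the wheel; offset (-58, -42, 174), so 22 above the deck; goes down with the cap. (A wall cupboard hangs over the worktop from about world x = 0.60 m on, 617 up: do not lift the arm high)
- start (a joint): travel of the start button, m: 0 up, 0.006 fully down; it springs back; it takes 1.5 N to begin and 5 N to go fully down
- cup: white ribbed ramekin, 90 across, 42 high, standing on the cup tray (20 high) under the spout, origin under its middle; bystander
- clip_jar: small glass clip-top jar, 126x110x128, on the worktop left of the grinder; bystander
- mug: spotted white mug, 91 high, on the worktop right of the grinder; bystander
- spoon: metal spoon, 188 long, lying on the worktop right of the grinder; bystander
- notebook: closed notebook with a purple cover, 148x109x14, far left on the worktop; bystander
- salt_shaker: glass salt shaker, 44 across, 90 high, on the worktop right of the grinder, towards its front; bystander

How it is judged:
On the way, in this order (a step that is already met when the one before it is completed fails the run):
1. the marked rib has clicked into place at the index, and the finger is off the grinder (value of joint grind_wheel between -0.12 and 0.12 rad and contact force between each of the fingers, the arm and grinder below 0.1 N and velocity of joint grind_wheel below 0.2 rad/s), for 0.2 s.
2. the start button is pressed fully down, the wheel still on its mark (value of joint grind_wheel between -0.12 and 0.12 rad and value of joint start above 0.0048 m), for 0.05 s.
At the end, for the whole second after the job is handed in: the wheel rests in the click with the marked rib at the index (within 0.12 rad of 0), the start button has come back up (under 1 mm of travel), the dish stands upright under the spout within 12 mm of where it was, and the other loose things are within 20 mm of where they were (value of joint grind_wheel between -0.12 and 0.12 rad and value of joint start below 0.001 m and distance of cup from where it was at the start of the episode below 0.012 m and distance of each of clip_jar, mug, spoon, notebook, salt_shaker from where it was at the start of the episode below 0.02 m and linear speed of cup below 0.02 m/s and angle between cup's own z axis and vertical below 0.1 rad); the robot touches nothing.
It fails at once if something other than the fingers presses on the grinder (over 3 N) (contact force between the arm and grinder above 3 N).
It fails at once if the wheel is run past the mark (more than 0.45 rad, over half a click) (value of joint grind_wheel above 0.45 rad).
It fails at once if the start button is pressed (over 3 mm) while the wheel is off its mark (value of joint start above 0.003 m and not (value of joint grind_wheel between -0.12 and 0.12 rad)).
It fails at once if a loose thing is lifted, carried or knocked away (dish 15 mm, others 25 mm) (distance of cup from where it was at the start of the episode above 0.015 m or distance of any of clip_jar, mug, spoon, notebook, salt_shaker from where it was at the start of the episode above 0.025 m).
It also fails if it takes over 53 s, if anything falls off the work surface, if the arm or the gripper's body presses on something with over 40 N, if the wrist force passes 120 N, or if a joint passes its speed limit or range.

## Working session

There is one attempt and no reset: what is moved stays moved. The work goes in short steps, each a Python script; the robot and the scene stay as the last script left them, time stands still between calls to the robot, and variables do not carry over. Pictures are saved under pics/ and viewed, at most 10 in all, crops included, and the job is handed in when it is done.

```bash
mkdir -p pics
python3 - <<'E'
from bench import env, kinematics, monitor, eyes, job
import cv2,numpy as np
ims=[]
for n in ("scene","side","wrist"):
    f=eyes.grab_frame(n); print(n,f["mtx"].tolist(),f["k1"],np.round(f["view"],4).tolist())
    cv2.imwrite(f"pics/{n}0.png",f["frame"][:,:,::-1])
    np.savez(f"pics/{n}0.npz",**{k:f[k] for k in f})
s=monitor.sense();print(s["clock"],s["position"],s["ee_rot"],s["contact_force"])
E
```

```text
scene [[368.6974047480932, 0.0, 255.19807271125012], [0.0, 368.6974047480932, 185.51656658481383], [0.0, 0.0, 1.0]] -0.08901744458304953 [[0.7161, -0.6979, 0.0088, -0.3802], [-0.3225, -0.342, -0.8826, 0.3226], [0.619, 0.6292, -0.4701, 0.6261], [0.0, 0.0, 0.0, 1.0]]
side [[357.9346215669708, 0.0, 251.3180922198814], [0.0, 357.9346215669708, 191.86889476599285], [0.0, 0.0, 1.0]] -0.031205976510022635 [[0.8448, -0.535, 0.0027, -0.4466], [-0.353, -0.5611, -0.7487, 0.3536], [0.4021, 0.6316, -0.6629, 0.8407], [0.0, 0.0, 0.0, 1.0]]
wrist [[329.43216623859314, 0.0, 252.1736097036334], [0.0, 329.43216623859314, 189.4677174551565], [0.0, 0.0, 1.0]] -0.015865301862125827 [[1.0, 0.0003, -0.0004, -0.5248], [0.0004, -0.9547, 0.2974, -0.0392], [-0.0002, -0.2974, -0.9547, 0.3782], [0.0, 0.0, 0.0, 1.0]]
0.15 [5.24834232e-01 1.83134592e-05 2.30890293e-01] [ 7.07110951e-01  7.07102466e-01 -2.38291144e-04 -3.85589430e-04] [-0.28829989  0.18028715 -0.1773144 ]
```

View pics/scene0.png

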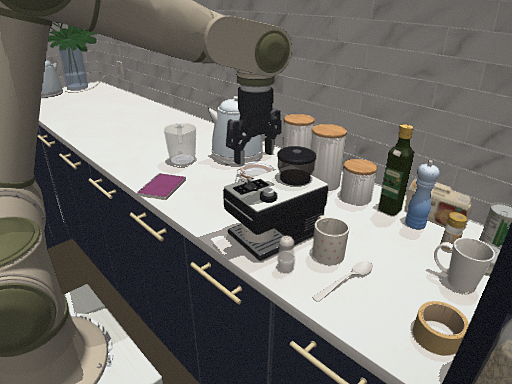

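View pics/side0.png

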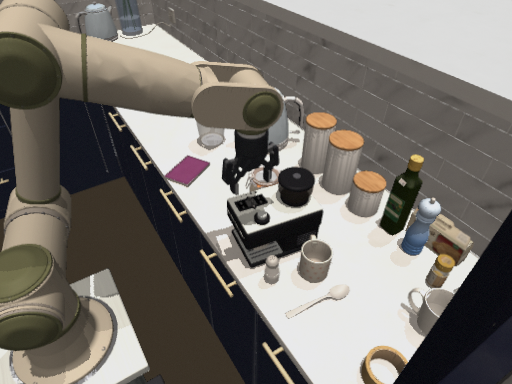

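View pics/wrist0.png

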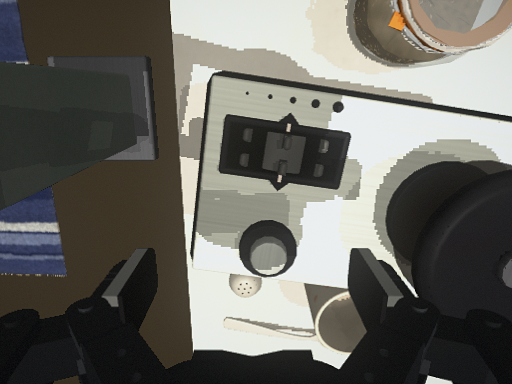

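The scene and side views show the grinder under the gripper. In the wrist view the wheel's surround spans about (222,115)–(350,188), the arrows are near (290,115) and (280,188), and the button cap is near (268,253). I'll shut the fingers and take a second wrist view from another place.

Run:
```python
from bench import env, kinematics, monitor, eyes, job
import cv2,numpy as np
env.close_gripper(20)
env.movel([0.455,-0.06,0.262],0.15)
f=eyes.grab_frame("wrist")
cv2.imwrite("pics/wrist1.png",f["frame"][:,:,::-1]); np.savez("pics/wrist1.npz",**f)
a=cv2.imread("pics/wrist0.png")[60:300,170:370]
cv2.imwrite("pics/w0c.png",cv2.resize(a,None,fx=2.5,fy=2.5,interpolation=cv2.INTER_CUBIC))
print(monitor.sense()["clock"],monitor.sense()["position"])
```

```text
1.7667 [ 0.45529823 -0.05962583  0.26165458]
```

View pics/wrist1.png

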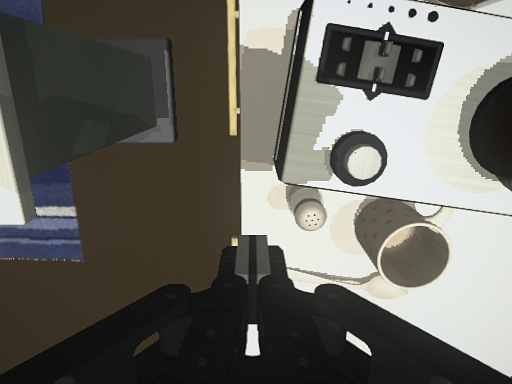

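View pics/w0c.png

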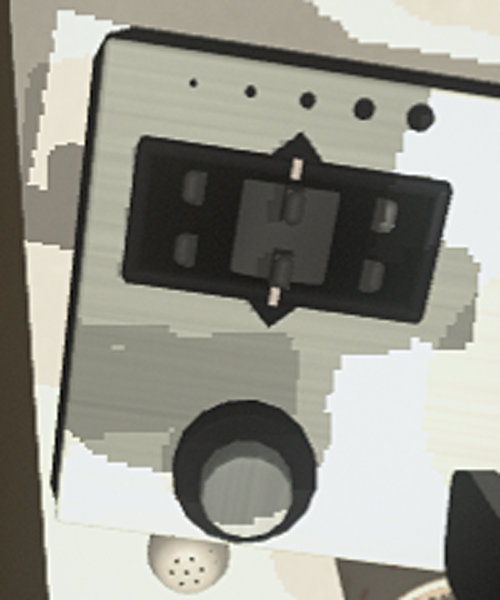

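The shut fingertips end at about (237–270, 237) in wrist1, roughly 15 mm thick. All visible ribs are gapped, so the marked rib is still hidden at the front. Next I'll triangulate the surround and the cap from the two wrist views.

```bash
cat > h.py <<'E'
import cv2,numpy as np
def ray(f,uv):
    K=np.array(f["mtx"]);k=float(f["k1"]);V=np.array(f["view"])
    p=cv2.undistortPoints(np.array([[uv]],float),K,np.array([k,0,0,0.])).ravel()
    d=V[:3,:3].T@np.array([p[0],p[1],1]);return -V[:3,:3].T@V[:3,3],d/np.linalg.norm(d)
def plane(f,uv,z):
    c,d=ray(f,uv);return c+d*(z-c[2])/d[2]
def tri(obs):
    A=np.zeros((3,3));b=np.zeros(3)
    for f,uv in obs:
        c,d=ray(f,uv);M=np.eye(3)-np.outer(d,d);A+=M;b+=M@c
    return np.linalg.solve(A,b)
def surround(img,seed):
    m=(img.max(2)<75).astype(np.uint8)
    m=cv2.morphologyEx(m,cv2.MORPH_OPEN,np.ones((3,3)))
    n,l=cv2.connectedComponents(m)
    c,_=cv2.findContours((l==l[seed[1],seed[0]]).astype(np.uint8),cv2.RETR_EXTERNAL,cv2.CHAIN_APPROX_NONE)
    g=np.zeros(m.shape,np.uint8);cv2.drawContours(g,c,-1,1,-1)
    g=cv2.morphologyEx(g,cv2.MORPH_OPEN,cv2.getStructuringElement(cv2.MORPH_RECT,(25,25)))
    c=max(cv2.findContours(g,cv2.RETR_EXTERNAL,cv2.CHAIN_APPROX_NONE)[0],key=cv2.contourArea)
    return cv2.minAreaRect(c)
E
python3 - <<'E'
from h import *
F=[dict(np.load(f"pics/wrist{i}.npz")) for i in (0,1)]
hand=[[(226.8,114.8),(350.8,133.6),(336.8,189.2),(219.2,172)],[(330,24),(443,42),(430,101),(318,82)]]
P=np.array([tri([(F[0],hand[0][j]),(F[1],hand[1][j])]) for j in range(4)])
print(P.round(4),P.mean(0))
for f,h in zip(F,hand):
    q=np.array([plane(f,u,.154) for u in h]);print(q.round(4).tolist(),q.mean(0).round(4))
    e=q[1]-q[0]+q[2]-q[3];print("yaw",np.degrees(np.arctan2(e[1],e[0])),np.linalg.norm(e)/2)
for f,s in zip(F,((240,160),(325,60))):
    r=surround(f["frame"],s);print(r,plane(f,r[0],.154).round(4))
    g=cv2.cvtColor(f["frame"],cv2.COLOR_RGB2GRAY)
    m=(g>85).astype(np.uint8)
    # cap: bright blob enclosed in the collar
    cs,h=cv2.findContours(m,cv2.RETR_CCOMP,cv2.CHAIN_APPROX_NONE)
    for c in cs:
        if 500<cv2.contourArea(c)<1800: print("cap?",cv2.fitEllipse(c),plane(f,cv2.fitEllipse(c)[0],.174).round(4))
print("cap tri",tri([(F[0],(268.4,256)),(F[1],(364,162))]))
E
```

```text
[[0.5087 0.0575 0.1539]
 [0.59   0.046  0.1533]
 [0.5843 0.0069 0.1557]
 [0.5026 0.0193 0.1539]] [0.54640313 0.0324227  0.15418909]
[[0.5084, 0.0579, 0.154], [0.5901, 0.0459, 0.154], [0.5837, 0.0074, 0.154], [0.5023, 0.0196, 0.154]] [0.5461 0.0327 0.154 ]
yaw -8.496439051408458 0.0824496652396206
[[0.509, 0.0571, 0.154], [0.5893, 0.0461, 0.154], [0.5863, 0.0059, 0.154], [0.5029, 0.019, 0.154]] [0.5469 0.032  0.154 ]
yaw -8.342260632162732 0.08274991254297814
((283.0090026855469, 151.90560913085938), (124.57916259765625, 62.194766998291016), 5.44033145904541) [0.5456 0.0336 0.154 ]
cap? ((268.5943908691406, 256.6162414550781), (34.14127731323242, 37.02819061279297), 44.63059616088867) [ 0.536  -0.0341  0.174 ]
cap? ((27.26258659362793, 238.85113525390625), (11.169330596923828, 79.41790008544922), 90.99676513671875) [ 0.3747 -0.0212  0.174 ]
cap? ((31.5306396484375, 226.49627685546875), (10.118558883666992, 82.33196258544922), 91.09284973144531) [ 0.3794 -0.0123  0.174 ]
cap? ((154.37828063964844, 155.62088012695312), (47.77985382080078, 60.3184814453125), 35.70466232299805) [0.4649 0.0351 0.174 ]
cap? ((201.5140838623047, 153.88937377929688), (4.918959617614746, 272.15484619140625), 5.851642608642578) [0.4939 0.0361 0.174 ]
((378.61260986328125, 60.95812225341797), (117.18209075927734, 62.87688446044922), 6.170175075531006) [0.5452 0.0334 0.154 ]
cap? ((363.2425231933594, 161.6492156982422), (34.33268356323242, 35.9130973815918), 61.535545349121094) [ 0.5345 -0.0353  0.174 ]
cap? ((172.94569396972656, 136.76806640625), (48.08356475830078, 62.58195495605469), 36.872108459472656) [ 0.4002 -0.0177  0.174 ]
cap? ((378.0025329589844, 61.20637893676758), (39.161258697509766, 41.233768463134766), 57.72902297973633) [0.5376 0.0318 0.174 ]
cap tri [ 0.53631979 -0.03626492  0.16968235]
```

```bash
cat >> h.py <<'E'
from scipy.spatial.transform import Rotation
from bench import env, kinematics, monitor, eyes, job
yaw=np.radians(-8.4);gx=np.array([np.cos(yaw),np.sin(yaw),0]);gy=np.array([-gx[1],gx[0],0])
Q=Rotation.from_matrix(np.c_[-gx,gy,[0,0,-1.]]).as_quat()
W=np.array([.546,.033,0]);B=np.array([.5358,-.036,0])
def at(x,z,base=W): return list(base+gx*x+[0,0,z])
def st(t):
    s=monitor.sense();print(t,round(s["clock"],2),np.round(s["position"],4),np.round(s["contact_force"],2))
def snap(n):
    f=eyes.grab_frame("wrist");np.savez(f"pics/{n}.npz",**f);cv2.imwrite(f"pics/{n}.png",f["frame"][:,:,::-1])
def flick(end=.018,z=.1595):
    env.movel(at(-.020,z),.08)
    st("down");env.movel(at(end,z),.06);st("end")
    env.movel(at(end,.19),.1);env.movel(at(-.020,.19),.1);env.hold(.4);st("back")
E
python3 - <<'E'
from h import *
env.reach(at(-.02,.262),Q);env.movel(at(-.02,.19),.1);st("above");snap("a0")
a=cv2.imread("pics/a0.png");cv2.imwrite("pics/a0v.png",a)
flick();snap("a1")
cv2.imwrite("pics/a01.png",np.hstack([cv2.resize(cv2.imread(f"pics/a{i}.png"),(400,300)) for i in (0,1)]))
E
```

```text
above 3.73 [0.5265 0.0358 0.1907] [ 0.05 -0.26 -0.14]
down 4.32 [0.5264 0.0359 0.1597] [ 0.   -0.26 -0.34]
end 5.1 [0.5636 0.0304 0.1594] [-0.69  0.12  0.26]
back 6.49 [0.5263 0.0359 0.1899] [ 0.24  0.07 -0.48]
```

View pics/a01.png

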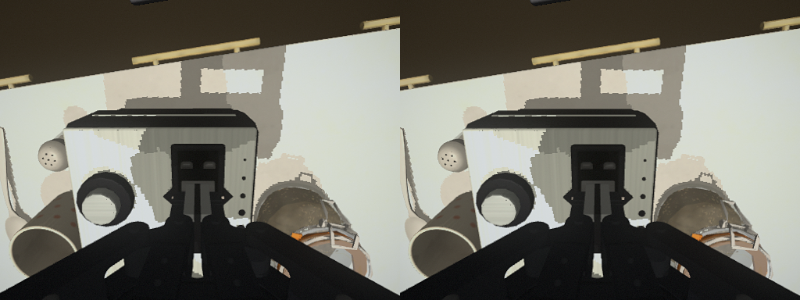

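The shut finger hides the top rib at about (600,200). The front neighbour near (600,165) is gapped. I'll look from a pose shifted sideways.

```bash
cat >> h.py <<'E'
def look(n):
    env.movel(list(np.array(at(-.02,.20))-gy*.05),.15);env.hold(.1);snap(n)
    f=dict(np.load(f"pics/{n}.npz"));V=f["view"];p=V@np.r_[W+[0,0,.16],1]
    u,v=(f["mtx"]@(p[:3]/p[2]))[:2].astype(int)
    c=f["frame"][max(v-70,0):v+70,max(u-60,0):u+60,::-1];c=cv2.resize(c,None,fx=3,fy=3,interpolation=cv2.INTER_CUBIC);cv2.imwrite(f"pics/{n}c.png",c);return c
E
python3 - <<'E'
from h import *
a=look("b0");env.movel(at(-.02,.19),.15);flick();b=look("b1")
h=min(a.shape[0],b.shape[0]);cv2.imwrite("pics/b01.png",np.hstack([a[:h],b[:h]])); print(a.shape)
E
```

```text
down 8.21 [0.5263 0.0356 0.1597] [-0.2  -0.17  0.85]
end 8.99 [0.5636 0.0304 0.1595] [-0.2  -0.58  0.27]
back 10.38 [0.5263 0.0359 0.1899] [ 0.45 -0.5   0.48]
(420, 360, 3)
```

View pics/b01.png

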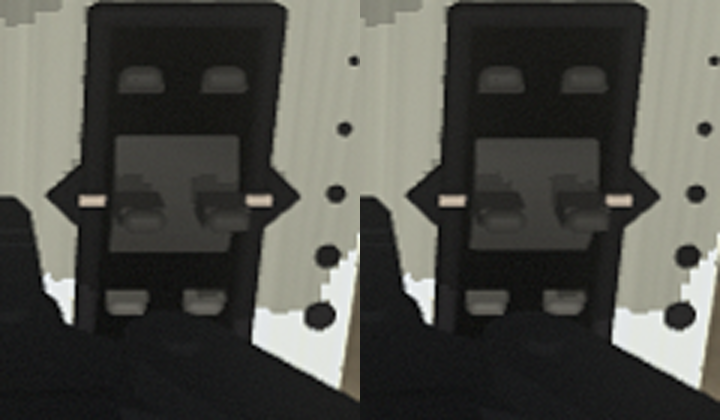

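Both front-neighbour ribs at (140/220, 80) are still gapped, so the mark is at least two clicks away. It's unclear whether the flicks turned the wheel, so I'll check one numerically, with a force probe and picture differences during the push.

```bash
cat >> h.py <<'E'
def front(n=None):
    "brightness in the gap and on both halves of the front neighbour's crest, seen by the wrist camera"
    f=eyes.grab_frame("wrist")
    if n: cv2.imwrite(f"pics/{n}.png",f["frame"][:,:,::-1])
    out=[]
    for y in (-.0085,0,.0085):
        p=W-gx*.028+gy*y+[0,0,.154];V=f["view"]
        u,v=cv2.projectPoints(p.reshape(1,3),cv2.Rodrigues(V[:3,:3])[0],V[:3,3],f["mtx"],np.array([float(f["k1"]),0,0,0]))[0].ravel()
        out.append(int(f["frame"][int(v)-2:int(v)+3,int(u)-2:int(u)+3].max(2).mean()))
    return out,(int(u),int(v))
E
python3 - <<'E'
from h import *
print(front("c_look"))
env.movel(at(-.02,.19),.15);print(front("c0"))
env.movel(at(-.020,.1595),.08);st("d")
print(front("c1"))
for x in np.arange(-.016,.019,.004):
    env.movel(at(x,.1595),.06);s=monitor.sense();print(round(x,3),(s["contact_force"]@gx).round(2),s["contact_force"][2].round(2),front(f"c_{int(round(x*1000))}")[0])
env.movel(at(.018,.19),.1);env.movel(at(-.02,.19),.1);env.hold(.3);print(front("c2"))
st("e")
ims=[cv2.imread(f"pics/c_{k}.png")[120:300,200:330] for k in (-16,-8,-4,0,4,8,12,16)]
cv2.imwrite("pics/cs.png",cv2.resize(np.vstack([np.hstack(ims[:4]),np.hstack(ims[4:])]),None,fx=1.5,fy=1.5))
E
```

```text
([59, 24, 57], (348, 204))
([46, 19, 47], (268, 209))
d 12.15 [0.5264 0.0357 0.1597] [ 0.15 -0.07  0.9 ]
([53, 16, 52], (271, 231))
-0.016 -0.97 -0.03 [52, 15, 52]
-0.012 -3.06 2.38 [36, 15, 37]
-0.008 -1.24 1.19 [18, 15, 16]
-0.004 -0.62 -0.0 [19, 17, 19]
0.0 0.96 0.77 [21, 19, 21]
0.004 2.69 0.29 [20, 19, 22]
0.008 3.35 1.89 [21, 20, 22]
0.012 4.39 1.33 [138, 139, 139]
0.016 -0.07 1.18 [152, 183, 213]
([137, 136, 143], (268, 209))
e 16.24 [0.5264 0.0359 0.1899] [0.21 0.07 0.06]
```

View pics/cs.png

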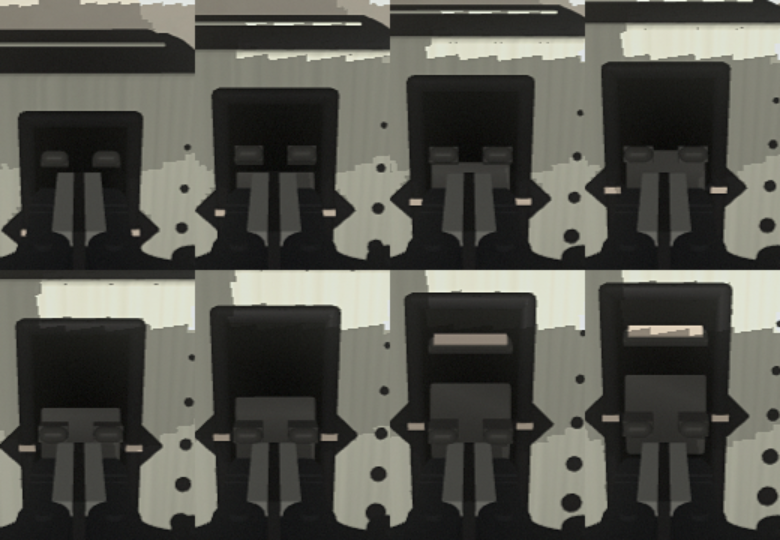

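The push turns the wheel by exactly one click. The marked rib, with its white strip, is now the front neighbour, so exactly one click remains.

Run:
```python
from h import *
flick(); print(front("d0"));look("d1");st("look")
```

```text
down 16.77 [0.5264 0.0359 0.1596] [-0.6   0.65  0.45]
end 17.56 [0.5636 0.0304 0.1595] [-0.28  0.14 -0.02]
back 18.95 [0.5263 0.0359 0.1899] [ 0.13  0.14 -0.77]
([47, 18, 49], (268, 209))
look 19.64 [ 0.5189 -0.0127  0.1998] [ 0.86 -0.18 -0.45]
```

View pics/d1c.png

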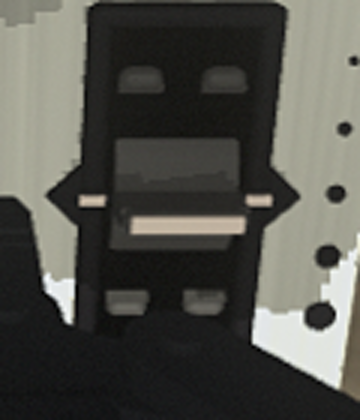

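The marked rib is upright between the arrows, with its strip at about (187,225) in the crop. Now I'll press the button.

Run:
```python
from h import *
env.movel(at(0,.20,B),.1);env.movel(at(0,.178,B),.08);st("above")
print(env.movel(at(0,.1655,B),.02,guard=12));st("pressed");env.hold(.15);st("held")
env.movel(at(0,.20,B),.05);env.movel(at(-.06,.23,B),.1);env.hold(.5);st("off")
snap("e");f=dict(np.load("pics/e.npz"))
```

```text
above 20.5 [ 0.5357 -0.0358  0.178 ] [ 0.6   0.05 -0.45]
True
pressed 21.04 [ 0.5361 -0.0361  0.168 ] [-1.18  0.79  4.47]
held 21.19 [ 0.5361 -0.0361  0.168 ] [-2.45  0.43  6.03]
off 23.31 [ 0.4765 -0.0272  0.2299] [ 0.48 -0.73 -0.78]
```

The guard tripped at z = 0.168, about 6 mm of travel at 5–6 N. To be certain it went fully down, I'll press once more, a little firmer.

Run:
```python
from h import *
env.movel(at(0,.20,B),.1);env.movel(at(0,.178,B),.08)
print(env.movel(at(0,.1665,B),.015,guard=25));env.hold(.2);st("held")
env.movel(at(0,.20,B),.05);look("f1");env.movel(at(-.08,.24,B),.1);env.hold(.5);st("off");snap("f2")
a=cv2.imread("pics/f1c.png");b=cv2.imread("pics/f2.png")[:,56:456]
cv2.imwrite("pics/f.png",np.hstack([a,cv2.resize(b,(437,420))]))
```

```text
False
held 25.72 [ 0.536  -0.0361  0.1679] [-4.54  2.47 13.67]
off 28.42 [ 0.4567 -0.0243  0.24  ] [ 1.29 -0.16  0.55]
```

View pics/f.png

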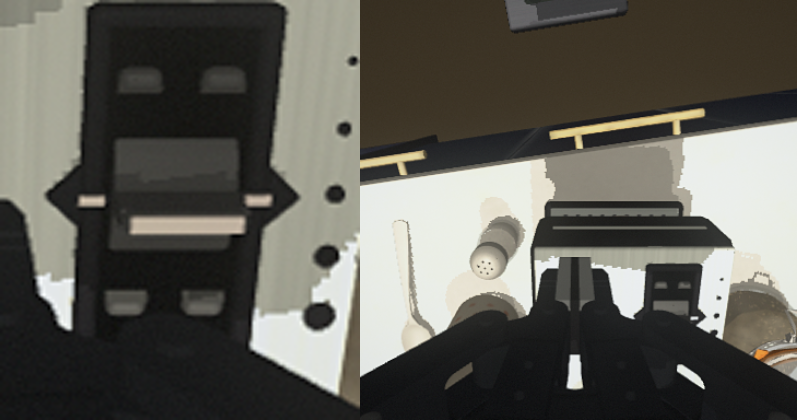

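The marked rib is still at the index, with its strip at about (187,225). The button bottomed out at z = 0.168 under about 14 N. The shaker and spoon stand undisturbed, and the finger is clear.

```bash
python3 -c "
from bench import job
print(job.hand_in())"
```

```text
the job is handed in; nothing more can be done
None
```

The job is handed in: the wheel went four clicks to the marked rib, and the start button was pressed to its stop twice (the second press to be sure) and let go; no result was reported back, and I did not check the button's return or the dish in a picture.

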